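Open the used-oil caddy by the courtyard door

ROBOT

A 7-joint arm with a two-finger parallel gripper is mounted at the origin on the work surface. World frame = base frame: x ahead of the robot, y to its left, z up, the work surface at z = 0. Lengths are in m, angles in rad, forces in N, time in s.
With the tool pointing down it reaches from about 0.4 to 0.85 m from the base axis. Payload 10.4 kg.
Tool frame: the origin (TCP) lies on the centre line of the jaws, within the pads' length; the fingertips stand 14 mm ahead of it and the grasp point (between the pads) lies 5 mm behind it (manip.tip_reach is the distance from the TCP to the fingertips, in m); z points along the fingers, y is the line along which they close (so a half turn about z gives the same grasp; the last joint's range is limited). The gripper opens to 85 mm and grips with 20 to 120 N. Pads are 22 mm wide; open, the fingers measure 114 mm over their backs; the gripper's body (76 mm by 85 mm) begins 54 mm behind the grasp point. The pads swing forward as they close: fully open they stand 13 mm farther back than shut.
Start: joints at [1.176, 0.332, -0.065, 1.46, 0.022, 1.35, -0.088], TCP at [0.227, -0.582, 0.245] pointing down, gripper open.
Joint ranges: [-2.6, 2.6], [-0.5, 2.12], [-1.47, 1.34], [0.16, 2.42], [-1.27, 4.41], [0.06, 2.06], [-2.6, 2.6]. Speed limits (rad/s): [2.22, 2.22, 2.79, 2.79, 3.14, 3.14, 3.14].

INTERFACE

Orientations are given as a unit quaternion [x, y, z, w].
In Python, from workcell import manip gives the robot as it stands.
- The arm moves only by the shell command python3 -m pendant 'ROWS' [FORCE]. ROWS is JSON, a list of rows, each a list of 7 numbers: the shift along the tool's x, y, z in units of 50 mm (1.0 is 50 mm), then the turn, a rotation vector about the tool's x, y, z in units of 8 degrees (1.0 is 8 degrees), then the opening, from -1 (shut) to 1 (fully open), so that 0 is half open. In form: [[dx, dy, dz, ax, ay, az, jaw], ...]. A call has exactly 10 rows; each row is the pose to reach, as a shift and turn from the pose commanded when the call began, along the tool's axes at that moment; what a row does not reach only later rows make up. A row lasts 1/8 s, in which the tool goes at most 62.5 mm and 10.7 degrees, less where a joint would pass 70% of its speed; a pose out of reach is approached as far as the arm can. A call with a gripper value outside its range is refused whole. The fingers move at their own pace and stop on an object; FORCE is the grip in N (left out, the last holds). Time passes only in rows, so rows that repeat a pose let the fingers close, or fill a call up. It gives the time, the measured TCP pose, the force, the opening and the grip force at its end, in the units of the state.
- manip.get_obs(): the state, without advancing time (a new reading comes with each control period).
- manip.camera(name): name is "scene" or "top" or "wrist"; returns (picture, depth): 480x640x3 uint8, red, green, blue; 480x640 float32, m along the optical axis (not along the pixel's ray), 0 where there is no reading.
- manip.get_calibration(name): a dict with "fx", "fy", "cx", "cy" (pixels), "xyz" and "orientation" of the camera in the world. Camera axes: x right, y up, looking along -z (the intrinsics and any distortion apply to the point x, -y, -z); pixel columns grow to the right and rows downward; lengths in m; the calibration is good to about 2 mm. A picture is of the moment at which its call begins: read the wrist's pose just before it. get_calibration takes no time and is no camera call; for the wrist camera it gives the pose at the moment of the call.
- manip.hand_in(): hands the job in; it is judged then, once.
Trained networks look in the newest picture that a camera, given by its name, has taken for a name from the list of things; names that differ only in an ending like _2 or _b are one class to them, and where a whole thing is asked for, a point or a joint stands for the part that bears it (a point fixed in the world has none). Each returns a list of dicts, best first, with "p" (0 to 1); they miss things now and then, are a little off and sometimes report something else, mostly with a low value. They report only what shows in the picture. A call takes as long as a camera call. They do not tell look-alikes from the thing itself.
- manip.find_in(thing, camera): "box" ([left, top, right, bottom] in pixels, round what is visible of it).
- manip.trace(thing, camera): "pixels" (480x640 bool, what is visible of it) and "box" ([left, top, right, bottom] in pixels, round what is visible of it).
- manip.tip_of(thing, camera): "pixel" ([column, row] in pixels: a listed point, or the origin of a listed thing).
The state is a dict: "clock": time; "joint_pos": joint angles; "joint_velocities": joint speeds; "tau": joint torques, N m; "position": TCP position; "ee_rot": TCP orientation; "ft_force": force on the tool from outside, world axes, zero at the start; "torque": the same for the moment, N m; "grip_width": opening from 0.0 (shut) to 1.0 (fully open); "grasp_force": force on a finger pad.
Only numpy, scipy, OpenCV 4.12 (cv2) and the standard library are available. Lean on these libraries where they do the work, as an engineer would, in place of code of your own. Each camera call takes 0.05 s, during which the arm holds its last target. There are 200 camera calls.

TASK

Open the used-oil caddy so that the fryer can be emptied into it: with the cap still screwed down, lift the folding tab on top of the cap upright, then use the tab to ease the cap round anticlockwise until you feel its lugs come free, and lift it off without tugging or wrenching at it while it is still caught. Lay the cap in the steel drip tray, set down gently, not dropped, flat and tab side up. Let go of it and leave everything else where it is.

Things in the scene. Friction and masses are not known exactly. Their poses are not given: they have to be found in the camera images.
- can: the caddy: a full white plastic can that does not shift, 250 x 180 mm, 131 mm high at its shoulder. Origin at the centre of its underside, z up; x runs along its 250 mm side towards the carrying handle, a bar over its centre line, 30 to 115 mm out on +x, top at 167 mm. The cap stands 45 mm out on -x.
- neck (a point): centre of the neck's mouth, on the cap's axis, 165 mm above the can's underside. The neck, 80 mm across, has three interrupted outside threads that hold three lugs inside the cap; the cap hides them and they sit at a different angle each time. A gasket on the rim pushes the closed cap up against them with about 12 N.
- cap_base (a point): centre of the lower rim of the black ribbed cap (100 mm across, too wide to grasp round; 34.5 mm high; 0.11 to 0.16 kg with its tab); z up along its axis, x towards the free end of the folded tab. Closed, it lies 139 mm above the can's underside. The closed cap drags with 0.4 to 0.7 N m as it is turned and stays where it is left. It must rise 27 mm to clear the neck.
- cap_edge (a point): point on the cap's upper edge, 50 mm from its axis, by the folded tab's free end. Turned anticlockwise from above, the cap comes free after 21 to 73 degrees (unknown): it turns lightly and the gasket lifts it 3 mm (12 N fading to 9 N, then none). It is free over about 11 degrees; further on the lugs catch under the next threads. Caught, they bear no more than 20 N of upward pull.
- tab_hinge (a point): centre of the tab's hinge pin, on the cap's axis, 6 mm above the cap's flat top and 40.5 mm above its lower rim; has the cap's axes, the pin runs along y. The hinge cheeks on the cap, 17.5 to 22.5 mm either side, are 14 mm long and 11 mm high.
- tab_tip (a point): a point in the middle of the steel tab's thickness, 40 mm from its hinge pin. The tab is a plate 32 mm wide (along the pin), 8 mm thick (9 mm at its rolled end), reaching 47 mm from the pin. Folded it lies along the cap's top with 2 mm under it, towards the cap's x; upright it stands over the cap's axis.
- tab (a joint): angle of the tab on the cap, rad: 0 folded flat, 1.57 upright against its stop. It takes about 1 N at its end to swing and stays where it is left.
- tray: shallow open drip tray of sheet steel, 240 x 180 mm (x by y), 22 mm high, walls and floor 3 mm, 0.6 kg; origin at the centre of its underside, z up.
- bowl: white ceramic rice bowl, 114 mm across, 58 mm high; origin at the centre of its foot. Bystander, fragile.
- fob: yellow plastic key fob, 52 x 30 x 6 mm, with a ring and brass key running out to +x as far as 96 mm; origin under the fob's centre. Bystander.
- clothespin: plastic clothespin lying on its side along its x, 74 x 20 x 11 mm; origin under its centre. Bystander.
- hook: S-shaped steel hook of 5 mm wire lying flat, about 90 x 50 mm, long way along its x. Bystander.
- padlock: brass padlock lying flat, 40 x 42 x 18 mm, shackle out to +x as far as 49 mm. Bystander.
- funnel: steel funnel standing on its mouth, 120 mm across, 105 mm high; origin at the centre of its underside. Bystander.
- brush: wood-handled brush lying along its x. Bystander.
Mind the look-alikes: they are no part of the job. What is meant by the part that bears cap_base is not yellow, and is the smaller of those in its own colour.

How it is judged:
By the outcome, as a careful person would: the job done as asked, in the order asked, and still so for the second after the job is handed in, with the robot touching nothing.
It also fails if it takes over 72 s, if anything falls off the work surface, if the arm or the gripper's body presses on something with over 40 N, if the wrist force passes 120 N, or if a joint passes its speed limit or range.

## Working session

There is one attempt and no reset: what is moved stays moved. The work goes in short steps, Python scripts to look and compute and a shell command to move; the robot and the scene stay as the last step left them, time stands still between calls to the robot, and variables do not carry over. Pictures are saved under pics/ and viewed, at most 10 in all, crops included, and the job is handed in when it is done.

```bash
ls; mkdir -p pics
cat > h.py <<'E'
import numpy as np, cv2
from scipy.spatial.transform import Rotation as R
from workcell import manip
def pts(cam, depth, cal=None):
    c=cal or manip.get_calibration(cam)
    v,u=np.mgrid[0:480,0:640]
    P=np.stack([(u-c["cx"])/c["fx"]*depth,-(v-c["cy"])/c["fy"]*depth,-depth],-1)
    return R.from_quat(c["orientation"]).apply(P.reshape(-1,3)).reshape(480,640,3)+np.array(c["xyz"])
def save(n,im,s=1): cv2.imwrite("pics/"+n,cv2.resize(im[:,:,::-1],None,fx=s,fy=s))
E
python3 - <<'E'
from h import *
o=manip.get_obs(); print(o)
for n in ["top","scene"]:
    im,d=manip.camera(n); save(n+"1.png",im); c=manip.get_calibration(n); print(n,c)
    W=pts(n,d); np.save(n+".npy",W)
    for t in ["can","cap_base","tab","tray","bowl","funnel"]:
        for r in manip.trace(t,n)[:3]:
            m=r["pixels"]&(d>0); print(t,round(r["p"],2),r["box"],np.median(W[m],0).round(3) if m.any() else 0)
    for t in ["cap_base","cap_edge","tab_hinge","tab_tip","neck"]:
        for r in manip.tip_of(t,n)[:3]:
            u,v=np.round(r["pixel"]).astype(int); print(t,round(r["p"],2),(u,v),W[v,u].round(3) if 0<=v<480 and 0<=u<640 else 0)
E
```

```text
pics
{'clock': 0.0, 'joint_pos': array([ 1.17641436,  0.33287536, -0.06468436,  1.46092815,  0.0215348 ,
        1.34990334, -0.08850242]), 'joint_velocities': array([ 2.50432773e-05, -4.16674527e-06, -3.37037293e-05, -3.25948466e-04,
        9.45977769e-04, -1.13829319e-03,  6.55930462e-04]), 'tau': array([ 1.26384988e-03, -6.25443006e+01,  5.00043947e-02, -3.91604984e+01,
        1.63519563e-02,  9.93298483e-03,  2.72060851e-05]), 'position': array([ 0.22692616, -0.58196943,  0.24451997]), 'ee_rot': array([ 9.82772719e-01,  1.84816874e-01, -1.35062823e-04, -6.98411805e-04]), 'ft_force': array([ 0.16052605,  0.14489458, -0.76464578]), 'torque': array([ 0.02665829,  0.01304866, -0.00447671]), 'grasp_force': 0.0, 'grip_width': 1.0003101576456004}
top {'fx': 550.8957296564505, 'fy': 550.8957296564505, 'cx': 316.61309316299383, 'cy': 239.14893449816975, 'xyz': array([ 3.55582552e-01, -1.31091257e-03,  1.37017530e+00]), 'orientation': array([-0.06472846,  0.04775312,  0.71305153, -0.69648214])}
can 0.72 [373.5, 172.4, 471.9, 286.3] [ 0.602 -0.211  0.131]
cap_base 0.94 [401.7, 214.4, 445.
[... 2117 characters left out ...]
24)) [ 0.401 -0.088  0.033]
cap_base 0.79 (np.int64(234), np.int64(208)) [ 0.562 -0.166  0.165]
cap_edge 0.8 (np.int64(207), np.int64(210)) [ 0.594 -0.22   0.17 ]
cap_edge 0.74 (np.int64(297), np.int64(208)) [ 0.328 -0.07   0.043]
cap_edge 0.59 (np.int64(208), np.int64(202)) [ 0.585 -0.22   0.186]
tab_hinge 0.85 (np.int64(233), np.int64(192)) [ 0.514 -0.184  0.178]
tab_hinge 0.79 (np.int64(280), np.int64(210)) [ 0.354 -0.111  0.046]
tab_hinge 0.77 (np.int64(221), np.int64(196)) [ 0.548 -0.201  0.184]
tab_tip 0.56 (np.int64(208), np.int64(203)) [ 0.59  -0.218  0.187]
tab_tip 0.42 (np.int64(294), np.int64(206)) [ 0.322 -0.08   0.044]
neck 0.22 (np.int64(504), np.int64(258)) [0.403 0.473 0.017]
```

View pics/top1.png

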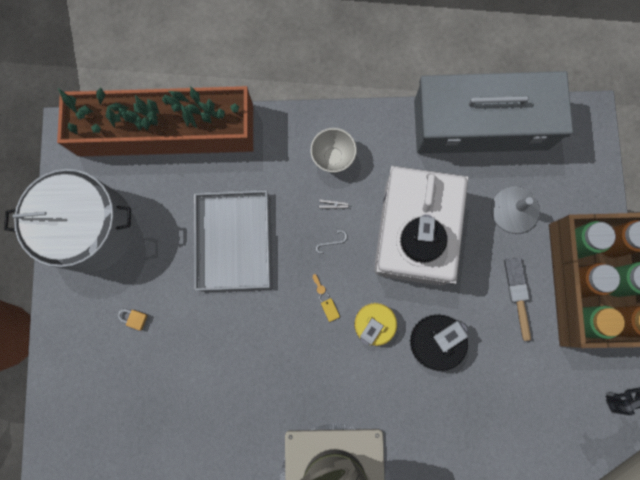

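Run:
```python
from h import *
im=cv2.imread("pics/top1.png")[:,:,::-1]
save("crop1.png",im[160:370,340:550],3.5)
W=np.load("top.npy")
# can shoulder: height 0.125-0.137
z=W[...,2]
reg=(np.abs(W[...,0]-.57)<.2)&(np.abs(W[...,1]+.21)<.16)
m=reg&(abs(z-.131)<.006)
r=cv2.minAreaRect(W[m][:,:2].astype(np.float32)); print("can",r)
m=reg&(z>.167)&(z<.181)
print("captop",np.median(W[m],0), cv2.minAreaRect(W[m][:,:2].astype(np.float32)))
m=reg&(z>.181)&(z<.2); p=W[m]; print("tab",len(p),p.mean(0),np.median(p[:,2]),cv2.minAreaRect(p[:,:2].astype(np.float32)))
S=W[(abs(W[...,0]-.577)<.16)&(abs(W[...,1]-.247)<.16)&(z>.012)&(z<.03)]
print("tray",cv2.minAreaRect(S[:,:2].astype(np.float32)),np.median(S[:,2]))
```

```text
can ((0.5876820087432861, -0.2173950970172882), (0.17679095268249512, 0.24579228460788727), 79.97357177734375)
captop [ 0.53580513 -0.2084031   0.17392238] ((0.581775426864624, -0.23039522767066956), (0.09999867528676987, 0.18451008200645447), 61.900814056396484)
tab 370 [ 0.56245409 -0.21264024  0.18558997] 0.18540779223534876 ((0.5637924671173096, -0.21251285076141357), (0.04382342845201492, 0.05307256802916527), 82.56243896484375)
tray ((0.5770770907402039, 0.2424258291721344), (0.2460443526506424, 0.18693648278713226), 0.9733121991157532) 0.023737178602338815
```

View pics/crop1.png

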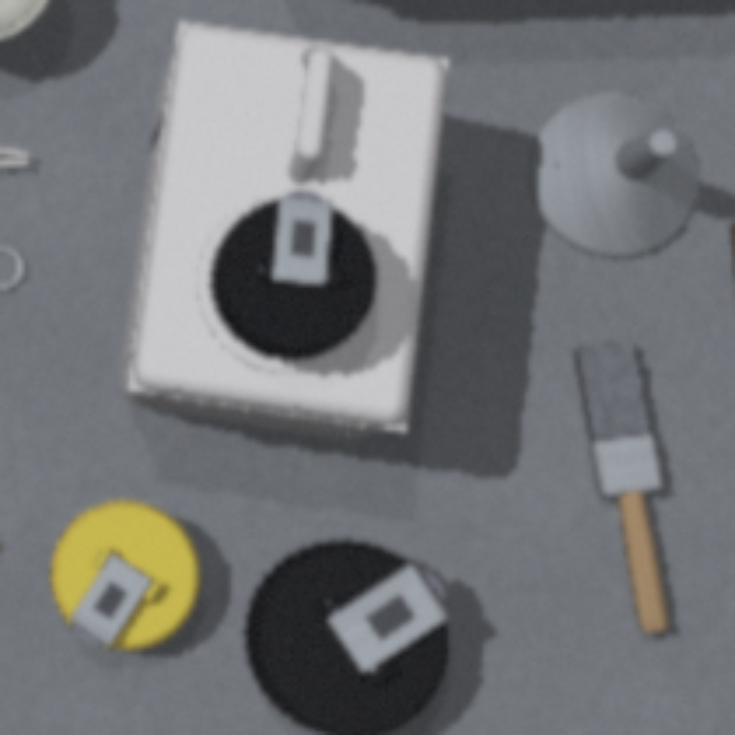

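The candidates are the yellow cap at (374,325), the large black cap on the table at (440,342), and the smaller black cap on the can at (424,238). The crop shows the one on the can is black and smaller, and its tab points at the handle, so I choose that one.

```bash
cat >> h.py <<'E'
def rows(p,yaw,tilt=0):
    """total shift/turn in row units from measured pose to TCP p, tool x heading yaw deg, tilt about tool y"""
    o=manip.get_obs(); r=R.from_quat(o["ee_rot"])
    t=R.from_euler("z",yaw,degrees=True)*R.from_euler("x",180,degrees=True)*R.from_euler("y",tilt,degrees=True)
    d=r.inv().apply(np.array(p)-o["position"])/.05
    w=np.degrees((r.inv()*t).as_rotvec())/8
    print("rows",d.round(3),w.round(3),"clock",o["clock"])
def st():
    o=manip.get_obs(); r=R.from_quat(o["ee_rot"]).as_matrix()
    print("t",round(o["clock"],2),"p",o["position"].round(4),"yaw",round(np.degrees(np.arctan2(r[1,0],r[0,0])),2),"z",r[:,2].round(3),"F",o["ft_force"].round(2),"T",o["torque"].round(3),"w",round(o["grip_width"],3),"g",o["grasp_force"].round(1),"q",o["joint_pos"].round(2))
E
python3 - <<'E'
from h import *
c=manip.get_calibration("wrist");o=manip.get_obs();r=R.from_quat(o["ee_rot"])
print(manip.tip_reach, r.inv().apply(c["xyz"]-o["position"]),(r.inv()*R.from_quat(c["orientation"])).as_matrix().round(3),c["fx"])
rows([.52,-.205,.36],-10)
E
```

```text
0.014 [ 0.07793421 -0.00022326 -0.12990757] [[-0.001  0.952  0.306]
 [ 1.     0.001 -0.   ]
 [-0.     0.306 -0.952]] 370.1282529506454
rows [ 8.2   -4.902 -2.293] [ 1.000e-03 -0.000e+00  3.913e+00] clock 1.2
```

```bash
python3 -m pendant '[[0.8,-0.5,-1,0,0,0.5,1],[1.8,-1.1,-1.8,0,0,1,1],[2.9,-1.7,-1.8,0,0,1.6,1],[3.9,-2.3,-1.8,0,0,2.2,1],[5,-2.9,-1.8,0,0,2.8,1],[6,-3.5,-1.8,0,0,3.3,1],[7.1,-4.1,-1.8,0,0,3.9,0.2],[8,-4.4,-1.8,0,0,3.9,0.2],[8.8,-4.6,-1.8,0,0,3.9,0.2],[8.8,-4.6,-1.8,0,0,3.9,0.2]]' 20
python3 - <<'E'
from h import *
st()
c=manip.get_calibration("wrist")
im,d=manip.camera("wrist"); W=pts("wrist",d,c); np.save("w1.npy",W); save("w1.png",im)
for f in ["cap_edge","tab_hinge","tab_tip","cap_base"]:
    for r in manip.tip_of(f,"wrist")[:2]:
        u,v=np.round(r["pixel"]).astype(int); print(f,round(r["p"],2),(u,v),W[v,u].round(4))
z=W[...,2]
for t in ["tab","cap_base"]:
    r=manip.trace(t,"wrist")[0]; m=r["pixels"]&(d>0)
    print(t,r["p"],r["box"],np.percentile(z[m],[5,25,50,75,95]).round(4))
    if t=="tab": P=W[m&(abs(z-np.median(z[m]))<.005)]; 
    else:
        zz=np.median(z[m]); P=W[m&(abs(z-zz)<.004)]
        # circle fit on hull
        h=cv2.convexHull(P[:,:2].astype(np.float32)); print("circ",cv2.minEnclosingCircle(h), cv2.fitEllipse(h))
    print(P.mean(0).round(4),cv2.minAreaRect(P[:,:2].astype(np.float32)))
E
```

```text
clock: 2.45
position: [0.5554, -0.2049, 0.3347]
ee_rot: [0.997, -0.084, -0.0, -0.001]
ft_force: [-0.7, -0.7, 0.6]
grip_width: 0.603
grasp_force: 0.0Traceback (most recent call last):
  File "<stdin>", line 2, in <module>
  File "h.py", line 19, in st
    print("t",round(o["clock"],2),"p",o["position"].round(4),"yaw",round(np.degrees(np.arctan2(r[1,0],r[0,0])),2),"z",r[:,2].round(3),"F",o["ft_force"].round(2),"T",o["torque"].round(3),"w",round(o["grip_width"],3),"g",o["grasp_force"].round(1),"q",o["joint_pos"].round(2))
                                                                                                                                                                                                                           ^^^^^^^^^^^^^^^^^^^^^^
AttributeError: 'float' object has no attribute 'round'
```

```bash
sed -i 's/o\["grasp_force"\].round(1)/round(o["grasp_force"],1)/' h.py
python3 - <<'E'
from h import *
st()
c=manip.get_calibration("wrist")
im,d=manip.camera("wrist"); W=pts("wrist",d,c); np.save("w1.npy",W); save("w1.png",im)
for f in ["cap_edge","tab_hinge","tab_tip","cap_base"]:
    for r in manip.tip_of(f,"wrist")[:2]:
        u,v=np.round(r["pixel"]).astype(int); print(f,round(r["p"],2),(u,v),W[v,u].round(4))
z=W[...,2]
for t in ["tab","cap_base"]:
    r=manip.trace(t,"wrist")[0]; m=r["pixels"]&(d>0)
    print(t,r["p"],r["box"],np.percentile(z[m],[5,25,50,75,95]).round(4))
    if t=="tab": P=W[m&(abs(z-np.median(z[m]))<.005)]; 
    else:
        zz=np.median(z[m]); P=W[m&(abs(z-zz)<.004)]
        # circle fit on hull
        h=cv2.convexHull(P[:,:2].astype(np.float32)); print("circ",cv2.minEnclosingCircle(h), cv2.fitEllipse(h))
    print(P.mean(0).round(4),cv2.minAreaRect(P[:,:2].astype(np.float32)))
E
```

```text
t 2.45 p [ 0.5554 -0.2049  0.3347] yaw -9.59 z [-0.     0.002 -1.   ] F [-0.69 -0.7   0.59] T [-0.016 -0.008  0.029] w 0.603 g 0.0 q [ 0.57  0.25 -0.36  1.39  0.09  1.52 -1.52]
cap_edge 0.64 (np.int64(316), np.int64(170)) [ 0.5949 -0.2123  0.1736]
cap_edge 0.58 (np.int64(252), np.int64(373)) [ 0.326  -0.0799  0.0463]
tab_hinge 0.96 (np.int64(266), np.int64(350)) [ 0.3581 -0.1059  0.0463]
tab_hinge 0.91 (np.int64(324), np.int64(236)) [ 0.5441 -0.2102  0.1849]
tab_tip 0.97 (np.int64(321), np.int64(183)) [ 0.5865 -0.2147  0.1873]
tab_tip 0.74 (np.int64(253), np.int64(365)) [ 0.3374 -0.0836  0.0452]
tab 0.82 [247.3, 337.4, 277.7, 380.4] [0.0401 0.0452 0.0459 0.0465 0.0473]
[ 0.3472 -0.0978  0.0458] ((0.3445032835006714, -0.09533464908599854), (0.032612964510917664, 0.05399240180850029), 55.57801055908203)
cap_base 0.88 [248.0, 300.6, 304.3, 377.5] [0.0119 0.0348 0.0361 0.0402 0.0467]
circ ((0.3601779639720917, -0.10541052371263504), 0.05215537175536156) ((0.3608541786670685, -0.10442376136779785), (0.10020826011896133, 0.10580747574567795), 16.498268127441406)
[ 0.3673 -0.1259  0.0358] ((0.3563501536846161, -0.12073127925395966), (0.07030637562274933, 0.10259287059307098), 74.43519592285156)
```

View pics/w1.png

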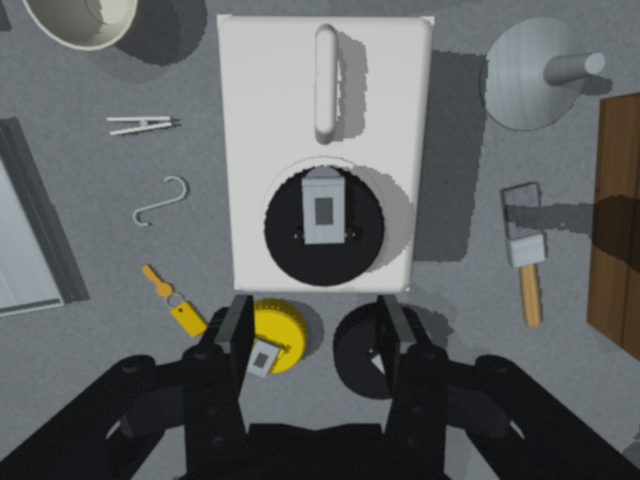

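The wrist view shows the chosen cap at (324,226). Its tab spans (302–345, 178–245), folded towards the handle. I'll refine the fit around it.

Run:
```python
from h import *
W=np.load("w1.npy"); z=W[...,2]
box=np.zeros(z.shape,bool); box[150:300,255:395]=1
im=cv2.imread("pics/w1.png"); dark=im.max(2)<60
m=box&(z>.179)&(z<.195); P=W[m]; print("tab",P.mean(0),np.median(P[:,2]),cv2.minAreaRect(P[:,:2].astype(np.float32)))
m=box&(z>.168)&(z<.178)&dark; P=W[m]; h=cv2.convexHull(P[:,:2].astype(np.float32)); print("top",np.median(P[:,2]),cv2.minEnclosingCircle(h),cv2.fitEllipse(h))
m=(z>.126)&(z<.138); m[300:]=0; P=W[m]; print("can",np.median(P[:,2]),cv2.minAreaRect(P[:,:2].astype(np.float32)))
for v in (190,200,210,220,230):
    k=[u for u in range(280,370) if z[v,u]>.181]; print(v,W[v,k[0]].round(4),W[v,k[-1]].round(4))
m=box&(z>.181);m[:, :300]=0;m[:,348:]=0
c=W[m][:,:2]; e=np.linalg.eigh(np.cov(c.T)); print(np.degrees(np.arctan2(*e[1][::-1,1])))
```

```text
tab [ 0.5633785  -0.21280527  0.18606154] 0.18614011198265926 ((0.5636406540870667, -0.2131030410528183), (0.046445295214653015, 0.053728438913822174), 81.56697845458984)
top 0.17505671254088 ((0.5445245504379272, -0.21036876738071442), 0.04966066777706146) ((0.545198380947113, -0.21077772974967957), (0.09649308770895004, 0.0982382744550705), 149.2346954345703)
can 0.13224763163343728 ((0.588424026966095, -0.2180589735507965), (0.17411014437675476, 0.24363137781620026), 79.92908477783203)
190 [ 0.5834 -0.1996  0.186 ] [ 0.5783 -0.2303  0.1863]
200 [ 0.6322 -0.218   0.4646] [ 0.5706 -0.2292  0.186 ]
210 [ 0.5679 -0.1976  0.1858] [ 0.5626 -0.2281  0.1852]
220 [ 0.56   -0.197   0.1861] [ 0.5545 -0.2277  0.1849]
230 [ 0.6322 -0.218   0.4646] [ 0.5458 -0.2327  0.1863]
172.90528220236143
```

Run:
```python
from h import *
rows([.5788,-.2144,.192],-6.5)
```

```text
rows [0.528 0.011 2.872] [ 0.004 -0.002 -0.437] clock 2.8
```

```bash
python3 -m pendant '[[0.3,0,0.8,0,0,-0.4,0.08],[0.5,0,1.6,0,0,-0.44,0.08],[0.53,0.01,2.1,0,0,-0.44,0.08],[0.53,0.01,2.5,0,0,-0.44,0.08],[0.53,0.01,2.75,0,0,-0.44,0.08],[0.53,0.01,2.87,0,0,-0.44,0.08],[0.53,0.01,2.87,0,0,-0.44,-0.3],[0.53,0.01,2.87,0,0,-0.44,-0.5],[0.53,0.01,2.87,0,0,-0.44,-0.5],[0.53,0.01,2.87,0,0,-0.44,-0.5]]' 25
python3 - <<'E'
from h import *
st()
E
```

```text
clock: 4.05
position: [0.5794, -0.2136, 0.1922]
ee_rot: [0.998, -0.056, 0.0, 0.0]
ft_force: [-2.4, -1.9, 0.2]
grip_width: 0.364
grasp_force: 26.4
t 4.05 p [ 0.5794 -0.2136  0.1922] yaw -6.39 z [ 0.    -0.001 -1.   ] F [-2.44 -1.86  0.16] T [-0.367  0.561  0.076] w 0.364 g 26.4 q [ 0.56  0.37 -0.36  1.54  0.14  1.26 -1.5 ]
```

```bash
python3 -m pendant '[[-0.025,0,-0.06,0,0.625,0,-0.5],[-0.055,0,-0.116,0,1.25,0,-0.5],[-0.09,0,-0.17,0,1.875,0,-0.5],[-0.128,0,-0.22,0,2.5,0,-0.5],[-0.172,0,-0.267,0,3.125,0,-0.5],[-0.219,0,-0.31,0,3.75,0,-0.5],[-0.27,0,-0.349,0,4.375,0,-0.5],[-0.324,0,-0.383,0,5,0,-0.5],[-0.381,0,-0.412,0,5.625,0,-0.5],[-0.44,0,-0.436,0,6.25,0,-0.5]]' 25
python3 - <<'E'
from h import *
st()
E
```

```text
clock: 5.3
position: [0.5588, -0.2109, 0.2141]
ee_rot: [0.91, -0.05, 0.411, 0.022]
ft_force: [-2.4, -2.3, 0.4]
grip_width: 0.364
grasp_force: 27.0
t 5.3 p [ 0.5588 -0.2109  0.2141] yaw -6.37 z [ 0.746 -0.081 -0.661] F [-2.44 -2.33  0.43] T [-0.239  1.137 -0.328] w 0.364 g 27.0 q [ 0.71 -0.09 -0.29  2.25 -1.04  0.29 -0.36]
```

```bash
python3 - <<'E'
from h import *
rows([.5967,-.2165,.28],-6.5)
rows([.5967,-.2165,.214],-6.5)
E
python3 -m pendant '[[0,0,0,0,0,0,0.1],[0,0,0,0,0,0,0.1],[0,0,-0.3,0,0,0,0.1],[0,0,-0.8,0,0,0,0.1],[0,0,-1.2,0,0,0,0.1],[0,0,-1.6,0,0,0,0.1],[0,0,-1.6,0,-1.2,0,0],[0,0,-1.6,0,-2.4,0,-0.5],[0,0,-1.6,0,-3.6,0,-1],[0,0,-1.6,0,-4.8,0,-1]]' 25
python3 - <<'E'
from h import *
st()
rows([.5967,-.2165,.28],-6.5)
E
```

```text
rows [ 1.495  0.026 -0.297] [-0.019 -6.079  0.021] clock 5.3
rows [0.505 0.027 0.575] [-0.019 -6.079  0.021] clock 5.3
clock: 6.55
position: [0.5004, -0.2049, 0.2687]
ee_rot: [0.995, -0.055, 0.086, 0.006]
ft_force: [-0.1, 1.7, -1.0]
grip_width: 0.001
grasp_force: 0.0
t 6.55 p [ 0.5004 -0.2049  0.2687] yaw -6.31 z [ 0.17  -0.022 -0.985] F [-0.07  1.69 -0.99] T [ 0.02   0.162 -0.023] w 0.001 g 0.0 q [ 1.    0.06 -0.69  1.76  0.01  1.17 -1.37]
rows [1.95  0.019 0.109] [ 0.018 -1.233  0.021] clock 6.55
```

```bash
python3 -m pendant '[[0.5,0,-0.1,0,-0.6,0,-1],[1.2,0,0,0,-1.23,0,-1],[1.8,0.02,0.1,0,-1.23,0,-1],[1.95,0.02,0.11,0,-1.23,0,-1],[1.95,0.02,0.11,0,-1.23,0,-1],[1.9,0.02,0.4,0,-1.23,0,-1],[1.82,0.02,0.85,0,-1.23,0,-1],[1.74,0.02,1.35,0,-1.23,0,-1],[1.74,0.02,1.35,0,-1.23,0,-1],[1.74,0.02,1.35,0,-1.23,0,-1]]' 25
python3 - <<'E'
from h import *
st()
rows([.545+.018*.9936,-.2106-.018*.1132,.217],-6.5)
im,d=manip.camera("wrist"); save("w2.png",im)
E
```

```text
clock: 7.8
position: [0.5967, -0.214, 0.2163]
ee_rot: [0.999, -0.053, 0.002, -0.001]
ft_force: [1.4, 0.1, 0.2]
grip_width: 0.0
grasp_force: 0.0
t 7.8 p [ 0.5967 -0.214   0.2163] yaw -6.07 z [ 0.005  0.002 -1.   ] F [1.45 0.05 0.16] T [ 0.    -0.007  0.041] w 0.0 g 0.0 q [ 0.79  0.45 -0.69  1.45  0.29  1.34 -1.6 ]
rows [-0.676  0.044 -0.018] [-0.021 -0.033  0.053] clock 7.8
```

View pics/w2.png

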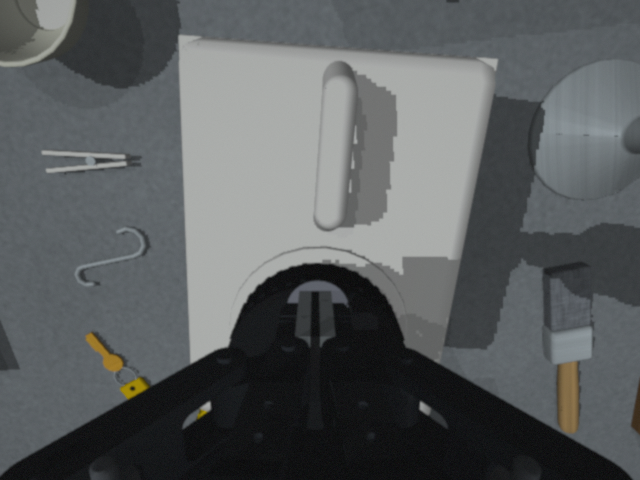

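The picture shows the closed fingers at (315,330) on the handle side of the cap, with the tab hidden behind them. Now I'll push it upright.

```bash
python3 -m pendant '[[-0.1,0.02,0,0,0,0,-1],[-0.2,0.04,0,0,0,0,-1],[-0.3,0.04,0,0,0,0,-1],[-0.4,0.04,0,0,0,0,-1],[-0.47,0.04,0,0,0,0,-1],[-0.54,0.04,0,0,0,0,-1],[-0.6,0.04,0,0,0,0,-1],[-0.65,0.04,0,0,0,0,-1],[-0.68,0.04,0,0,0,0,-1],[-0.68,0.04,0,0,0,0,-1]]'
python3 - <<'E'
from h import *
st()
E
python3 -m pendant '[[-0.02,0,0,0,0,0,-1],[-0.04,0,0,0,0,0,-1],[-0.06,0,0,0,0,0,-1],[-0.06,0,0,0,0,0,-1],[-0.06,0,0,0,0,0,-1],[-0.06,0,0,0,0,0,-1],[-0.06,0,0,0,0,0,-1],[-0.06,0,0,0,0,0,-1],[-0.06,0,0,0,0,0,-1],[-0.06,0,0,0,0,0,-1]]'
```

```text
clock: 9.1
position: [0.5626, -0.2121, 0.215]
ee_rot: [0.999, -0.053, 0.002, -0.002]
ft_force: [-0.4, 0.4, 0.2]
grip_width: -0.0
grasp_force: 0.0
t 9.1 p [ 0.5626 -0.2121  0.215 ] yaw -6.04 z [ 0.004  0.003 -1.   ] F [-0.43  0.38  0.18] T [ 0.003 -0.034  0.015] w -0.0 g 0.0 q [ 0.84  0.38 -0.7   1.54  0.25  1.31 -1.57]
clock: 10.35
position: [0.5598, -0.2118, 0.2151]
ee_rot: [0.999, -0.053, 0.002, -0.002]
ft_force: [-0.1, -0.1, 0.2]
grip_width: 0.001
grasp_force: 0.0
```

```bash
python3 -m pendant '[[-0.02,0,0,0,0,0,-1],[-0.04,0,0,0,0,0,-1],[-0.06,0,0,0,0,0,-1],[-0.06,0,0,0,0,0,-1],[-0.06,0,0,0,0,0,-1],[-0.06,0,0,0,0,0,-1],[-0.06,0,0,0,0,0,-1],[-0.06,0,0,0,0,0,-1],[-0.06,0,0,0,0,0,-1],[-0.06,0,0,0,0,0,-1]]';python3 - <<'E'
from h import *
st()
c=manip.get_calibration("scene")
im,d=manip.camera("scene"); save("s2.png",im[150:300,130:330],4)
W=pts("scene",d); z=W[...,2]
m=(abs(W[...,0]-.55)<.05)&(abs(W[...,1]+.21)<.05)
for t in ["tab","tab_tip"]:
  for r in (manip.tip_of(t,"scene") if "_" in t else manip.trace(t,"scene"))[:3]:
    if "pixel" in r:
        u,v=np.round(r["pixel"]).astype(int); print(t,r["p"],u,v,W[v,u])
    else: print(t,r["p"],r["box"],np.median(W[r["pixels"]],0))
E
```

```text
clock: 11.6
position: [0.5584, -0.2116, 0.2154]
ee_rot: [0.999, -0.053, 0.004, -0.002]
ft_force: [10.2, -1.7, -4.8]
grip_width: -0.004
grasp_force: 5.3
t 11.6 p [ 0.5584 -0.2116  0.2154] yaw -6.03 z [ 0.008  0.003 -1.   ] F [10.16 -1.66 -4.83] T [-0.358 -2.225 -0.046] w -0.004 g 5.3 q [ 0.85  0.37 -0.71  1.56  0.24  1.3  -1.56]
tab 0.54 [275.4, 205.7, 295.8, 210.8] [ 0.34531403 -0.09625608  0.0462403 ]
tab_tip 0.7 292 206 [ 0.32893569 -0.08393367  0.0473448 ]
tab_tip 0.58 215 181 [ 0.56294738 -0.20729711  0.23037207]
```

View pics/s2.png

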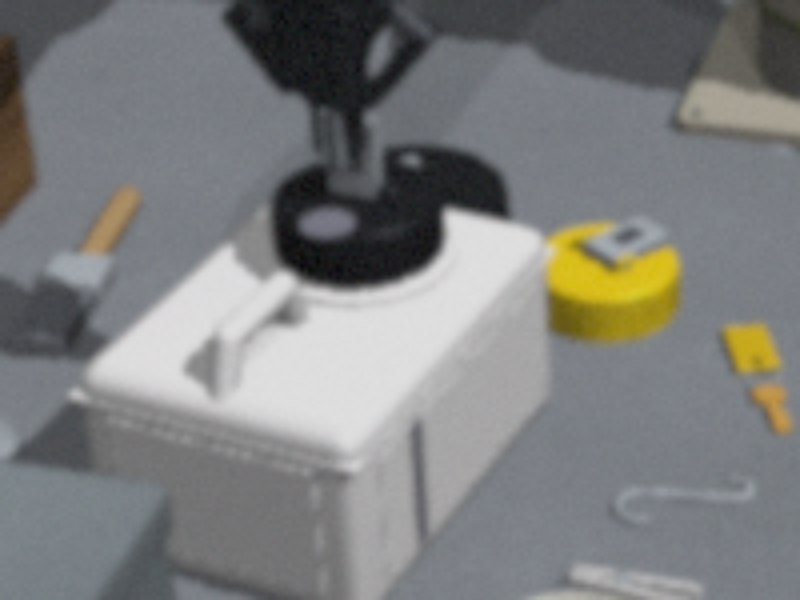

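The crop shows the tab standing upright at (355,160), with the fingers against it and about 10 N from the stop. Next I'll back off, rise, and turn to grasp across its thickness.

```bash
python3 -m pendant '[[0.3,0,0,0,0,0,-1],[0.3,0,-0.5,0,0,-1,-1],[0.3,0,-1,0,0,-2.2,-0.8],[0.2,0,-1.2,0,0,-3.5,-0.2],[0,0,-1.2,0,0,-4.8,-0.1],[-0.28,0,-1.2,0,0,-6.1,-0.1],[-0.28,0,-1.2,0,0,-7.4,-0.1],[-0.28,0,-1.2,0,0,-8.7,-0.1],[-0.28,0,-1.2,0,0,-10,-0.1],[-0.28,0,-1.2,0,0,-11.2,-0.1]]'
python3 - <<'E'
from h import *
st()
rows([.544,-.2105,.26],83.5)
rows([.544,-.2105,.206],83.5)
c=manip.get_calibration("wrist")
im,d=manip.camera("wrist"); W=pts("wrist",d,c); save("w3.png",im); z=W[...,2]
m=(z>.2)&(z<.235)&(abs(W[...,0]-.545)<.04)&(abs(W[...,1]+.21)<.04); m[300:]=0
P=W[m]; print(len(P),P.mean(0),cv2.minAreaRect(P[:,:2].astype(np.float32)) if len(P) else 0)
E
```

```text
clock: 13.0
position: [0.5424, -0.2103, 0.2751]
ee_rot: [0.744, 0.668, 0.002, -0.0]
ft_force: [0.2, 0.5, 0.2]
grip_width: 0.449
grasp_force: 0.0
t 13.0 p [ 0.5424 -0.2103  0.2751] yaw 83.88 z [ 0.004  0.003 -1.   ] F [0.18 0.5  0.24] T [-0.019 -0.029  0.009] w 0.449 g 0.0 q [ 1.06  0.37 -0.98  1.5   0.3   1.43 -0.03]
rows [-0.002  0.031  0.301] [ 0.023 -0.026  0.047] clock 13.0
rows [-0.006  0.027  1.381] [ 0.023 -0.026  0.047] clock 13.0
1127 [ 0.54398166 -0.2054051   0.22459971] ((0.5436923503875732, -0.20889711380004883), (0.031800564378499985, 0.0090134022757411), 83.56098937988281)
```

View pics/w3.png

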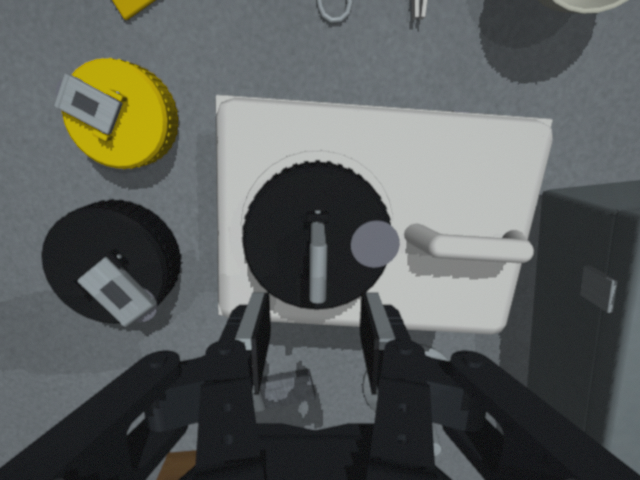

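The tab is upright at (318,262), and the fit gives centre (0.5437, -0.209) and heading 83.6°, as expected. Now I'll descend and grip.

```bash
python3 -m pendant '[[0.015,0.026,0.4,0,0,0.04,-0.2],[0.015,0.026,0.8,0,0,0.04,-0.3],[0.015,0.026,1.15,0,0,0.04,-0.3],[0.015,0.026,1.38,0,0,0.04,-0.3],[0.015,0.026,1.38,0,0,0.04,-0.5],[0.015,0.026,1.38,0,0,0.04,-0.7],[0.015,0.026,1.38,0,0,0.04,-1],[0.015,0.026,1.38,0,0,0.04,-1],[0.015,0.026,1.38,0,0,0.04,-1],[0.015,0.026,1.38,0,0,0.04,-1]]' 60
python3 - <<'E'
from h import *
st()
E
```

```text
clock: 14.3
position: [0.5445, -0.2094, 0.2067]
ee_rot: [0.748, 0.664, 0.003, 0.0]
ft_force: [-2.1, 1.2, 6.3]
grip_width: 0.089
grasp_force: 58.8
t 14.3 p [ 0.5445 -0.2094  0.2067] yaw 83.24 z [ 0.005  0.003 -1.   ] F [-2.07  1.18  6.34] T [0.177 0.643 0.071] w 0.089 g 58.8 q [ 1.05  0.42 -0.96  1.59  0.35  1.31 -0.08]
```

```bash
python3 -m pendant '[[0,0,0,0,0,-0.2,-1],[0,0,0,0,0,-0.4,-1],[0,0,0,0,0,-0.6,-1],[0,0,0,0,0,-0.8,-1],[0,0,0,0,0,-1,-1],[0,0,0,0,0,-1.2,-1],[0,0,0,0,0,-1.4,-1],[0,0,0,0,0,-1.6,-1],[0,0,0,0,0,-1.8,-1],[0,0,0,0,0,-1.8,-1]]'
python3 - <<'E'
from h import *
st()
E
```

```text
clock: 15.55
position: [0.5448, -0.2097, 0.2067]
ee_rot: [0.659, 0.753, 0.003, 0.001]
ft_force: [-1.2, 0.4, 5.8]
grip_width: 0.087
grasp_force: 59.8
t 15.55 p [ 0.5448 -0.2097  0.2067] yaw 97.62 z [ 0.005  0.003 -1.   ] F [-1.17  0.4   5.78] T [-0.004  0.185 -0.311] w 0.087 g 59.8 q [ 1.08  0.44 -1.    1.59  0.37  1.32  0.16]
```

```bash
python3 -m pendant '[[0,0,0,0,0,-0.1,-1],[0,0,0,0,0,-0.2,-1],[0,0,0,0,0,-0.3,-1],[0,0,0,0,0,-0.4,-1],[0,0,0,0,0,-0.5,-1],[0,0,0,0,0,-0.6,-1],[0,0,0,0,0,-0.65,-1],[0,0,0,0,0,-0.7,-1],[0,0,0,0,0,-0.75,-1],[0,0,0,0,0,-0.8,-1]]'
python3 - <<'E'
from h import *
st()
E
```

```text
clock: 16.8
position: [0.5448, -0.2098, 0.2067]
ee_rot: [0.616, 0.788, 0.003, 0.001]
ft_force: [-1.1, 0.2, 5.5]
grip_width: 0.086
grasp_force: 60.1
t 16.8 p [ 0.5448 -0.2098  0.2067] yaw 104.0 z [ 0.005  0.003 -1.   ] F [-1.12  0.22  5.49] T [ 0.023  0.2   -0.446] w 0.086 g 60.1 q [ 1.09  0.45 -1.02  1.59  0.39  1.32  0.26]
```

```bash
python3 -m pendant '[[0,0,0,0,0,-0.06,-1],[0,0,0,0,0,-0.12,-1],[0,0,0,0,0,-0.18,-1],[0,0,0,0,0,-0.24,-1],[0,0,0,0,0,-0.3,-1],[0,0,0,0,0,-0.36,-1],[0,0,0,0,0,-0.42,-1],[0,0,0,0,0,-0.48,-1],[0,0,0,0,0,-0.54,-1],[0,0,0,0,0,-0.6,-1]]'
python3 - <<'E'
from h import *
st()
E
```

```text
clock: 18.05
position: [0.5448, -0.2098, 0.2067]
ee_rot: [0.582, 0.813, 0.003, 0.001]
ft_force: [-1.5, -0.5, 5.5]
grip_width: 0.082
grasp_force: 60.1
t 18.05 p [ 0.5448 -0.2098  0.2067] yaw 108.8 z [ 0.005  0.003 -1.   ] F [-1.54 -0.52  5.47] T [-0.069  0.213 -0.39 ] w 0.082 g 60.1 q [ 1.1   0.45 -1.04  1.59  0.4   1.32  0.34]
```

```bash
python3 -m pendant '[[0,0,0,0,0,-0.06,-1],[0,0,0,0,0,-0.12,-1],[0,0,0,0,0,-0.18,-1],[0,0,0,0,0,-0.24,-1],[0,0,0,0,0,-0.3,-1],[0,0,0,0,0,-0.36,-1],[0,0,0,0,0,-0.42,-1],[0,0,0,0,0,-0.48,-1],[0,0,0,0,0,-0.54,-1],[0,0,0,0,0,-0.6,-1]]'
python3 - <<'E'
from h import *
st()
E
```

```text
clock: 19.3
position: [0.5448, -0.2098, 0.2067]
ee_rot: [0.548, 0.837, 0.003, 0.001]
ft_force: [-0.3, -1.6, 5.6]
grip_width: 0.087
grasp_force: 60.1
t 19.3 p [ 0.5448 -0.2098  0.2067] yaw 113.6 z [ 0.005  0.003 -1.   ] F [-0.26 -1.59  5.61] T [-0.02   0.24  -0.444] w 0.087 g 60.1 q [ 1.11  0.46 -1.06  1.59  0.41  1.33  0.41]
```

```bash
python3 -m pendant '[[0,0,0,0,0,-0.06,-1],[0,0,0,0,0,-0.12,-1],[0,0,0,0,0,-0.18,-1],[0,0,0,0,0,-0.24,-1],[0,0,0,0,0,-0.3,-1],[0,0,0,0,0,-0.36,-1],[0,0,0,0,0,-0.42,-1],[0,0,0,0,0,-0.48,-1],[0,0,0,0,0,-0.54,-1],[0,0,0,0,0,-0.6,-1]]'
python3 - <<'E'
from h import *
st()
E
```

```text
clock: 20.55
position: [0.5448, -0.2098, 0.2067]
ee_rot: [0.512, 0.859, 0.003, 0.001]
ft_force: [-1.7, -0.2, 5.9]
grip_width: 0.09
grasp_force: 60.1
t 20.55 p [ 0.5448 -0.2098  0.2067] yaw 118.4 z [ 0.005  0.003 -1.   ] F [-1.65 -0.18  5.86] T [-0.055  0.249 -0.422] w 0.09 g 60.1 q [ 1.12  0.47 -1.07  1.59  0.42  1.33  0.49]
```

```bash
python3 -m pendant '[[0,0,0,0,0,-0.06,-1],[0,0,0,0,0,-0.12,-1],[0,0,0,0,0,-0.18,-1],[0,0,0,0,0,-0.24,-1],[0,0,0,0,0,-0.3,-1],[0,0,0,0,0,-0.36,-1],[0,0,0,0,0,-0.42,-1],[0,0,0,0,0,-0.48,-1],[0,0,0,0,0,-0.54,-1],[0,0,0,0,0,-0.6,-1]]'
python3 - <<'E'
from h import *
st()
E
```

```text
clock: 21.8
position: [0.5447, -0.2099, 0.2067]
ee_rot: [0.476, 0.88, 0.002, 0.002]
ft_force: [-1.3, -0.7, 5.7]
grip_width: 0.089
grasp_force: 60.0
t 21.8 p [ 0.5447 -0.2099  0.2067] yaw 123.2 z [ 0.005  0.003 -1.   ] F [-1.29 -0.68  5.68] T [-0.03   0.298 -0.4  ] w 0.089 g 60.0 q [ 1.13  0.48 -1.09  1.59  0.43  1.34  0.57]
```

```bash
python3 -m pendant '[[0,0,0,0,0,-0.06,-1],[0,0,0,0,0,-0.12,-1],[0,0,0,0,0,-0.18,-1],[0,0,0,0,0,-0.24,-1],[0,0,0,0,0,-0.3,-1],[0,0,0,0,0,-0.36,-1],[0,0,0,0,0,-0.42,-1],[0,0,0,0,0,-0.48,-1],[0,0,0,0,0,-0.54,-1],[0,0,0,0,0,-0.6,-1]]'
python3 - <<'E'
from h import *
st()
E
```

```text
clock: 23.05
position: [0.5447, -0.2099, 0.2067]
ee_rot: [0.438, 0.899, 0.002, 0.002]
ft_force: [-1.6, -1.3, 5.2]
grip_width: 0.086
grasp_force: 60.0
t 23.05 p [ 0.5447 -0.2099  0.2067] yaw 128.0 z [ 0.005  0.003 -1.   ] F [-1.6  -1.31  5.25] T [-0.046  0.252 -0.379] w 0.086 g 60.0 q [ 1.14  0.48 -1.11  1.59  0.44  1.34  0.64]
```

```bash
python3 -m pendant '[[0,0,0,0,0,-0.06,-1],[0,0,0,0,0,-0.12,-1],[0,0,0,0,0,-0.18,-1],[0,0,0,0,0,-0.24,-1],[0,0,0,0,0,-0.3,-1],[0,0,0,0,0,-0.36,-1],[0,0,0,0,0,-0.42,-1],[0,0,0,0,0,-0.48,-1],[0,0,0,0,0,-0.54,-1],[0,0,0,0,0,-0.6,-1]]'
python3 - <<'E'
from h import *
st()
E
```

```text
clock: 24.3
position: [0.5447, -0.2099, 0.2067]
ee_rot: [0.4, 0.916, 0.002, 0.002]
ft_force: [-1.2, -0.0, 5.9]
grip_width: 0.087
grasp_force: 60.1
t 24.3 p [ 0.5447 -0.2099  0.2067] yaw 132.8 z [ 0.005  0.003 -1.   ] F [-1.19 -0.01  5.95] T [-0.101  0.331 -0.454] w 0.087 g 60.1 q [ 1.15  0.49 -1.12  1.59  0.45  1.34  0.72]
```

```bash
python3 -m pendant '[[0,0,0,0,0,-0.06,-1],[0,0,0,0,0,-0.12,-1],[0,0,0,0,0,-0.18,-1],[0,0,0,0,0,-0.24,-1],[0,0,0,0,0,-0.3,-1],[0,0,0,0,0,-0.36,-1],[0,0,0,0,0,-0.42,-1],[0,0,0,0,0,-0.48,-1],[0,0,0,0,0,-0.54,-1],[0,0,0,0,0,-0.6,-1]]'
python3 - <<'E'
from h import *
st()
E
```

```text
clock: 25.55
position: [0.5448, -0.2099, 0.2067]
ee_rot: [0.362, 0.932, 0.002, 0.002]
ft_force: [0.1, 0.8, 6.4]
grip_width: 0.086
grasp_force: 60.0
t 25.55 p [ 0.5448 -0.2099  0.2067] yaw 137.6 z [ 0.005  0.003 -1.   ] F [0.09 0.84 6.38] T [-0.061  0.292 -0.418] w 0.086 g 60.0 q [ 1.16  0.5  -1.14  1.59  0.46  1.35  0.8 ]
```

```bash
python3 -m pendant '[[0,0,0,0,0,-0.06,-1],[0,0,0,0,0,-0.12,-1],[0,0,0,0,0,-0.18,-1],[0,0,0,0,0,-0.24,-1],[0,0,0,0,0,-0.3,-1],[0,0,0,0,0,-0.36,-1],[0,0,0,0,0,-0.42,-1],[0,0,0,0,0,-0.48,-1],[0,0,0,0,0,-0.54,-1],[0,0,0,0,0,-0.6,-1]]'
python3 - <<'E'
from h import *
st()
E
```

```text
clock: 26.8
position: [0.5449, -0.2098, 0.2068]
ee_rot: [0.322, 0.947, 0.002, 0.002]
ft_force: [-0.2, 0.4, 6.2]
grip_width: 0.089
grasp_force: 59.9
t 26.8 p [ 0.5449 -0.2098  0.2068] yaw 142.4 z [ 0.006  0.003 -1.   ] F [-0.2   0.37  6.2 ] T [-0.052  0.26  -0.359] w 0.089 g 59.9 q [ 1.17  0.51 -1.16  1.59  0.47  1.35  0.87]
```

```bash
python3 -m pendant '[[0,0,0,0,0,-0.06,-1],[0,0,0,0,0,-0.12,-1],[0,0,0,0,0,-0.18,-1],[0,0,0,0,0,-0.24,-1],[0,0,0,0,0,-0.3,-1],[0,0,0,0,0,-0.36,-1],[0,0,0,0,0,-0.42,-1],[0,0,0,0,0,-0.48,-1],[0,0,0,0,0,-0.54,-1],[0,0,0,0,0,-0.6,-1]]'
python3 - <<'E'
from h import *
st()
E
```

```text
clock: 28.05
position: [0.5451, -0.2095, 0.2072]
ee_rot: [0.282, 0.959, 0.002, 0.002]
ft_force: [-1.2, 1.1, 8.3]
grip_width: 0.082
grasp_force: 60.1
t 28.05 p [ 0.5451 -0.2095  0.2072] yaw 147.23 z [ 0.006  0.003 -1.   ] F [-1.22  1.13  8.34] T [ 0.168  0.276 -0.344] w 0.082 g 60.1 q [ 1.18  0.52 -1.17  1.59  0.48  1.36  0.95]
```

```bash
python3 -m pendant '[[0,0,0,0,0,-0.06,-1],[0,0,0,0,0,-0.12,-1],[0,0,0,0,0,-0.18,-1],[0,0,0,0,0,-0.24,-1],[0,0,0,0,0,-0.3,-1],[0,0,0,0,0,-0.36,-1],[0,0,0,0,0,-0.42,-1],[0,0,0,0,0,-0.42,-1],[0,0,0,0,0,-0.42,-1],[0,0,0,0,0,-0.42,-1]]'
python3 - <<'E'
from h import *
st()
E
```

```text
clock: 29.3
position: [0.5451, -0.2095, 0.2073]
ee_rot: [0.254, 0.967, 0.002, 0.003]
ft_force: [-1.9, -0.2, 8.4]
grip_width: 0.088
grasp_force: 59.6
t 29.3 p [ 0.5451 -0.2095  0.2073] yaw 150.58 z [ 0.006  0.003 -1.   ] F [-1.86 -0.2   8.41] T [ 0.113  0.429 -0.245] w 0.088 g 59.6 q [ 1.18  0.53 -1.18  1.59  0.49  1.36  1.  ]
```

```bash
python3 -m pendant '[[0,0,-0.01,0,0,0,-1],[0,0,-0.02,0,0,0,-1],[0,0,-0.03,0,0,0,-1],[0,0,-0.03,0,0,0,-1],[0,0,-0.03,0,0,0,-1],[0,0,-0.03,0,0,0,-1],[0,0,-0.03,0,0,0,-1],[0,0,-0.03,0,0,0,-1],[0,0,-0.03,0,0,0,-1],[0,0,-0.03,0,0,0,-1]]'
python3 - <<'E'
from h import *
st()
E
```

```text
clock: 30.55
position: [0.5451, -0.2095, 0.2086]
ee_rot: [0.254, 0.967, 0.002, 0.003]
ft_force: [-1.7, -0.1, 8.2]
grip_width: 0.083
grasp_force: 59.4
t 30.55 p [ 0.5451 -0.2095  0.2086] yaw 150.58 z [ 0.006  0.003 -1.   ] F [-1.67 -0.08  8.22] T [ 0.103  0.221 -0.249] w 0.083 g 59.4 q [ 1.18  0.52 -1.18  1.58  0.49  1.36  1.  ]
```

Raising 1.3 mm left the force at 8.2 N, so the cap is free and still pushed by the gasket. I'll lift slowly.

```bash
python3 -m pendant '[[0,0,-0.01,0,0,0,-1],[0,0,-0.02,0,0,0,-1],[0,0,-0.03,0,0,0,-1],[0,0,-0.04,0,0,0,-1],[0,0,-0.05,0,0,0,-1],[0,0,-0.06,0,0,0,-1],[0,0,-0.07,0,0,0,-1],[0,0,-0.08,0,0,0,-1],[0,0,-0.08,0,0,0,-1],[0,0,-0.08,0,0,0,-1]]'
python3 - <<'E'
from h import *
st()
E
```

```text
clock: 31.8
position: [0.5443, -0.2094, 0.2115]
ee_rot: [0.254, 0.967, 0.002, 0.001]
ft_force: [-0.2, 0.1, -1.0]
grip_width: 0.093
grasp_force: 58.3
t 31.8 p [ 0.5443 -0.2094  0.2115] yaw 150.6 z [ 0.004  0.003 -1.   ] F [-0.19  0.12 -1.  ] T [ 0.016 -0.004 -0.006] w 0.093 g 58.3 q [ 1.18  0.52 -1.19  1.58  0.49  1.37  1.  ]
```

```bash
python3 -m pendant '[[0,0,-0.06,0,0,0,-1],[0,0,-0.14,0,0,0,-1],[0,0,-0.22,0,0,0,-1],[0,0,-0.32,0,0,0,-1],[0,0,-0.45,0,0,0,-1],[0,0,-0.6,0,0,0,-1],[0,0,-0.85,0,0,0,-1],[0,0,-1.15,0,0,0,-1],[0,0,-1.4,0,0,0,-1],[0,0,-1.5,0,0,0,-1]]'
python3 - <<'E'
from h import *
st()
rows([.577,.2424,.29],150.6)
rows([.577,.2424,.29],113)
E
```

```text
clock: 33.05
position: [0.5443, -0.2096, 0.2877]
ee_rot: [0.254, 0.967, 0.002, 0.002]
ft_force: [-0.2, 0.1, -1.8]
grip_width: 0.085
grasp_force: 58.3
t 33.05 p [ 0.5443 -0.2096  0.2877] yaw 150.6 z [ 0.005  0.003 -1.   ] F [-0.15  0.08 -1.76] T [-0.012  0.005  0.021] w 0.085 g 58.3 q [ 1.2   0.47 -1.22  1.47  0.44  1.5   1.04]
rows [ 3.869  8.197 -0.016] [ 0.037  0.021 -0.   ] clock 33.05
rows [ 3.869  8.197 -0.016] [0.042 0.008 4.7  ] clock 33.05
```

```bash
python3 -m pendant '[[0.1,0.2,0,0,0,0.1,-1],[0.35,0.75,0,0,0,0.4,-1],[0.75,1.6,0,0,0,0.9,-1],[1.2,2.5,0,0,0,1.5,-1],[1.65,3.5,0,0,0,2,-1],[2.15,4.5,0,0,0,2.6,-1],[2.6,5.5,0,0,0,3.1,-1],[3.05,6.5,0,0,0,3.7,-1],[3.4,7.2,0,0,0,4.1,-1],[3.6,7.6,0,0,0,4.4,-1]]'
python3 - <<'E'
from h import *
st()
im,d=manip.camera("top"); save("t2.png",im[150:350,150:350],3)
W=pts("top",d); z=W[...,2]
m=(z>.012)&(z<.032)&(abs(W[...,0]-.577)<.15)&(abs(W[...,1]-.242)<.13)
P=W[m]; print(cv2.minAreaRect(P[:,:2].astype(np.float32)))
rows([.577,.2424,.12],113)
E
```

```text
clock: 34.3
position: [0.5723, 0.2133, 0.2876]
ee_rot: [0.534, 0.846, 0.002, 0.0]
ft_force: [0.0, -0.9, -0.8]
grip_width: 0.083
grasp_force: 58.5
t 34.3 p [0.5723 0.2133 0.2876] yaw 115.49 z [ 0.003  0.004 -1.   ] F [ 0.03 -0.86 -0.82] T [0.011 0.056 0.034] w 0.083 g 58.5 q [ 0.36  0.49 -1.1   1.4   0.43  1.51 -0.27]
((0.5790657997131348, 0.2451966404914856), (0.1289152055978775, 0.3016258478164673), 59.50467300415039)
rows [0.425 0.311 3.356] [ 0.034 -0.027  0.315] clock 34.35
```

View pics/t2.png

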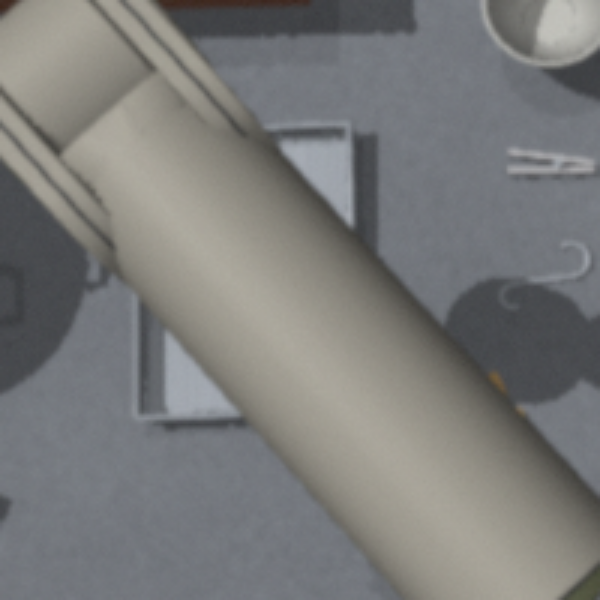

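The top view shows the forearm over the tray, with the pot nearby. I'll check how far the arm clears the pot before lowering.

Run:
```python
from h import *
W0=np.load("top.npy"); z0=W0[...,2]
m=(W0[...,1]>.36)&(W0[...,0]>.3)&(W0[...,0]<.72)&(z0>.03)
P=W0[m]; print("pot",np.percentile(P,[1,50,99],axis=0).round(3))
im,d=manip.camera("top"); W=pts("top",d); 
a=(W[...,2]-z0>.05)&(W[...,2]>.2); A=W[a]
for lo in np.arange(-.5,.8,.1):
    k=A[(A[:,1]>=lo)&(A[:,1]<lo+.1)]
    if len(k): print(round(lo,1),len(k),k.min(0).round(2),k.max(0).round(2))
im,d=manip.camera("scene"); save("s3.png",im)
```

```text
pot [[0.507 0.47  0.037]
 [0.609 0.596 0.148]
 [0.713 0.747 0.175]]
-0.2 3465 [ 0.17 -0.17  0.64] [ 0.27 -0.1   0.71]
-0.1 12331 [ 0.11 -0.1   0.35] [ 0.4  -0.    1.37]
-0.0 8688 [0.07 0.   0.2 ] [0.51 0.1  0.69]
0.1 7736 [0.37 0.1  0.59] [0.63 0.2  0.68]
0.2 2696 [0.48 0.2  0.59] [0.63 0.28 0.67]
```

View pics/s3.png

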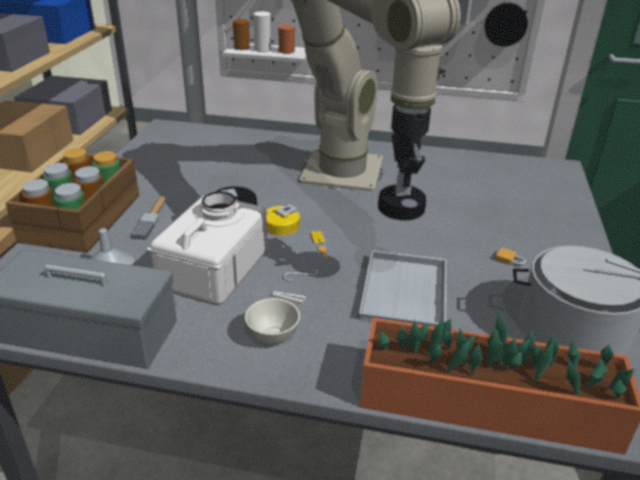

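The cap hangs level on the tool at (403,202), and the can is open at (222,205). The arm is clear of the pot, so I'll lower.

```bash
python3 -m pendant '[[0.15,0.1,0.1,0,0,0,-1],[0.3,0.2,0.4,0,0,0,-1],[0.42,0.31,0.9,0,0,0,-1],[0.42,0.31,1.5,0,0,0,-1],[0.42,0.31,2.1,0,0,0,-1],[0.42,0.31,2.7,0,0,0,-1],[0.42,0.31,3.2,0,0,0,-1],[0.42,0.31,3.6,0,0,0,-1],[0.42,0.31,3.9,0,0,0,-1],[0.42,0.31,4.05,0,0,0,-1]]'
python3 - <<'E'
from h import *
st()
E
python3 -m pendant '[[0,0,0.03,0,0,0,-1],[0,0,0.06,0,0,0,-1],[0,0,0.09,0,0,0,-1],[0,0,0.12,0,0,0,-1],[0,0,0.15,0,0,0,-1],[0,0,0.18,0,0,0,-1],[0,0,0.2,0,0,0,-1],[0,0,0.22,0,0,0,-1],[0,0,0.22,0,0,0,-1],[0,0,0.22,0,0,0,-1]]'
python3 - <<'E'
from h import *
st()
E
```

```text
clock: 35.7
position: [0.5795, 0.236, 0.0849]
ee_rot: [0.534, 0.845, 0.002, 0.001]
ft_force: [-0.1, 0.3, -0.6]
grip_width: 0.087
grasp_force: 58.5
t 35.7 p [0.5795 0.236  0.0849] yaw 115.39 z [ 0.003  0.003 -1.   ] F [-0.12  0.3  -0.62] T [-0.005 -0.06   0.023] w 0.087 g 58.5 q [ 0.25  0.68 -0.98  1.6   0.6   1.19 -0.41]
clock: 36.95
position: [0.5796, 0.2361, 0.0748]
ee_rot: [0.534, 0.845, 0.003, 0.001]
ft_force: [-0.4, -0.6, -0.7]
grip_width: 0.088
grasp_force: 58.5
t 36.95 p [0.5796 0.2361 0.0748] yaw 115.4 z [ 0.004  0.003 -1.   ] F [-0.39 -0.58 -0.71] T [0.005 0.036 0.037] w 0.088 g 58.5 q [ 0.25  0.69 -0.98  1.6   0.61  1.17 -0.42]
```

```bash
python3 -m pendant '[[0,0,0.01,0,0,0,-1],[0,0,0.02,0,0,0,-1],[0,0,0.03,0,0,0,-1],[0,0,0.04,0,0,0,-1],[0,0,0.05,0,0,0,-1],[0,0,0.06,0,0,0,-1],[0,0,0.07,0,0,0,-1],[0,0,0.07,0,0,0,-1],[0,0,0.07,0,0,0,-1],[0,0,0.07,0,0,0,-1]]'
python3 - <<'E'
from h import *
st()
E
```

```text
clock: 38.2
position: [0.5797, 0.2361, 0.0713]
ee_rot: [0.534, 0.845, 0.003, 0.001]
ft_force: [-0.1, 0.8, -0.3]
grip_width: 0.088
grasp_force: 58.5
t 38.2 p [0.5797 0.2361 0.0713] yaw 115.4 z [ 0.004  0.003 -1.   ] F [-0.08  0.75 -0.26] T [-0.024 -0.008 -0.022] w 0.088 g 58.5 q [ 0.25  0.69 -0.97  1.61  0.61  1.17 -0.42]
```

```bash
python3 -m pendant '[[0,0,0.005,0,0,0,-1],[0,0,0.01,0,0,0,-1],[0,0,0.015,0,0,0,-1],[0,0,0.02,0,0,0,-1],[0,0,0.025,0,0,0,-1],[0,0,0.03,0,0,0,-1],[0,0,0.03,0,0,0,-1],[0,0,0.03,0,0,0,-1],[0,0,0.03,0,0,0,-1],[0,0,0.03,0,0,0,-1]]'
python3 - <<'E'
from h import *
st()
E
```

```text
clock: 39.45
position: [0.5798, 0.2361, 0.0706]
ee_rot: [0.534, 0.845, 0.003, 0.001]
ft_force: [-2.9, -2.6, 9.5]
grip_width: 0.089
grasp_force: 60.4
t 39.45 p [0.5798 0.2361 0.0706] yaw 115.39 z [ 0.005  0.003 -1.   ] F [-2.93 -2.56  9.49] T [-0.599  0.671  0.   ] w 0.089 g 60.4 q [ 0.25  0.7  -0.97  1.61  0.61  1.17 -0.42]
```

Touched down with 9.5 N. I'll ease the pressure, open, and rise straight up.

```bash
python3 -m pendant '[[0,0,-0.01,0,0,0,-1],[0,0,-0.01,0,0,0,-0.8],[0,0,-0.01,0,0,0,-0.7],[0,0,-0.01,0,0,0,-0.5],[0,0,-0.01,0,0,0,-0.3],[0,0,-0.01,0,0,0,-0.2],[0,0,-0.01,0,0,0,-0.2],[0,0,-0.3,0,0,0,-0.2],[0,0,-0.8,0,0,0,-0.2],[0,0,-1.4,0,0,0,-0.2]]' 20
python3 -m pendant '[[0,0,-0.8,0,0,0,-0.2],[0,0,-1.6,0,0,0,-0.2],[0,0,-2.4,0,0,0,-0.2],[-0.5,-1,-2.6,0,0,0,-0.2],[-1,-2,-2.8,0,0,0,-0.2],[-1.5,-3,-2.8,0,0,0,-0.2],[-1.5,-3.5,-2.8,0,0,0,-0.2],[-1.5,-3.5,-2.8,0,0,0,-0.2],[-1.5,-3.5,-2.8,0,0,0,-0.2],[-1.5,-3.5,-2.8,0,0,0,-0.2]]'
python3 - <<'E'
from h import *
st()
c=manip.get_calibration("scene")
im,d=manip.camera("scene"); save("s4.png",im[160:360,220:500],2.8)
E
```

```text
clock: 40.7
position: [0.5792, 0.2359, 0.1412]
ee_rot: [0.534, 0.845, 0.003, 0.001]
ft_force: [-0.3, 0.4, -0.0]
grip_width: 0.399
grasp_force: 0.0
clock: 41.95
position: [0.4532, 0.094, 0.2789]
ee_rot: [0.533, 0.846, 0.003, 0.0]
ft_force: [-0.2, 1.1, -0.3]
grip_width: 0.401
grasp_force: 0.0
t 41.95 p [0.4532 0.094  0.2789] yaw 115.55 z [ 0.004  0.006 -1.   ] F [-0.16  1.11 -0.29] T [-0.053 -0.026 -0.003] w 0.401 g 0.0 q [ 1.01  0.01 -1.28  1.77  0.    1.36  0.17]
```

View pics/s4.png

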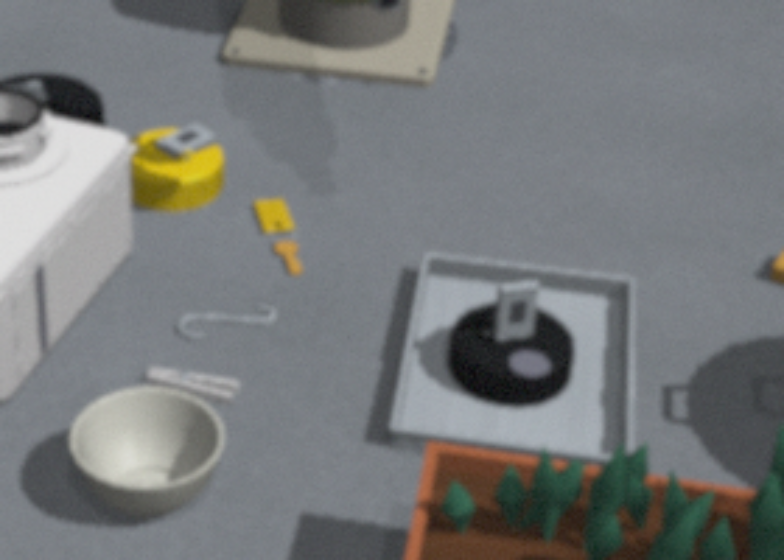

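The cap lies flat in the tray at (512,350), tab side up. It's released and nothing else has moved.

```bash
python3 -c "
from workcell import manip
print(manip.hand_in())"
```

```text
the job is handed in; nothing more can be done
None
```

The caddy is open and the job is handed in: I raised the tab, turned the cap about 67° anticlockwise until it came free, and lifted it off without catching. It now lies flat, tab side up, in the drip tray, and nothing else was moved (about 42 s on the clock).

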